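# Flip the sample pot's status flag to green

### The job

The sample in the yellow-capped pot has been weighed: flip the hinged flag on its stand right over, from its orange face to its green face, until it lies fully down on the far side. Do it with light pushes of the fingertips (press the black thumb tail to raise the flag, then push it over) and do not grip it. Leave the other two flags, the pot, the jar, the dropper bottle and the tape as they are.

Things in the scene. Friction and masses are not known exactly. Their poses are not given: they have to be found in the camera images.
- stand_pot: The fixed flag stand on which the sample pot stands. White base plate 8 mm thick, 84 mm wide (y), from x = -144 to x = +88 mm; origin on the bench under the pivot, z up, x away from the robot (yaw within 0.2 rad). The bottle or pot stands at x = -112 mm. Two aluminium cheeks at y = +-33 to +-39 mm, x within +-22 mm, up to 79 mm, carry the pivot.
- stand_pot_pivot (a point): Middle of that stand's pivot axis, 65 mm above the bench; the axis runs along the stand's y.
- flag_pot (a joint): Flag angle, rad. 0: paddle level, pointing to the stand's -x (robot side), orange face with white bar up; 1.57: upright; 3.14: level, pointing to +x, green face with white disc up; stops at both ends. The pivot is slightly stiff (0.035 N m): the flag stays wherever it is left and takes 1 to 3 N to move. It starts with the orange face up (0 to 0.25 rad).
- flag_pot_edge (a point): Middle of that flag's free edge, 72 mm from the pivot axis. The paddle is 60 mm wide and 5 mm thick. Across the pivot from it a black thumb tail sticks out 44 mm, 26 mm wide, 5 mm thick, bent 25 degrees towards the orange side: with the flag at 0 it points to the stand's +x and 25 degrees up. Pressing it down raises the paddle.
- sample_pot: Sample pot with yellow cap and red-brown contents, 48 mm across, 61 mm tall, origin at the centre of its underside; stands loose on its flag stand, on the 8 mm base plate. Leave it standing where it is.
- stand_jar: The fixed flag stand on which the spice jar stands. White base plate 8 mm thick, 84 mm wide (y), from x = -144 to x = +88 mm; origin on the bench under the pivot, z up, x away from the robot (yaw within 0.2 rad). The bottle or pot stands at x = -112 mm. Two aluminium cheeks at y = +-33 to +-39 mm, x within +-22 mm, up to 79 mm, carry the pivot.
- stand_jar_pivot (a point): Middle of that stand's pivot axis, 65 mm above the bench; the axis runs along the stand's y.
- flag_jar (a joint): Flag angle, rad. 0: paddle level, pointing to the stand's -x (robot side), orange face with white bar up; 1.57: upright; 3.14: level, pointing to +x, green face with white disc up; stops at both ends. The pivot is slightly stiff (0.035 N m): the flag stays wherever it is left and takes 1 to 3 N to move. It starts with the orange face up (0 to 0.25 rad); leave alone.
- flag_jar_edge (a point): Middle of that flag's free edge, 72 mm from the pivot axis. The paddle is 60 mm wide and 5 mm thick. Across the pivot from it a black thumb tail sticks out 44 mm, 26 mm wide, 5 mm thick, bent 25 degrees towards the orange side: with the flag at 0 it points to the stand's +x and 25 degrees up. Pressing it down raises the paddle.
- spice_jar: Small jar with red cap and green label, 47 mm across, 97 mm tall, origin at the centre of its underside; stands loose on its flag stand, on the 8 mm base plate. Leave it standing where it is.
- stand_dropper: The fixed flag stand on which the dropper stands. White base plate 8 mm thick, 84 mm wide (y), from x = -144 to x = +88 mm; origin on the bench under the pivot, z up, x away from the robot (yaw within 0.2 rad). The bottle or pot stands at x = -112 mm. Two aluminium cheeks at y = +-33 to +-39 mm, x within +-22 mm, up to 79 mm, carry the pivot.
- stand_dropper_pivot (a point): Middle of that stand's pivot axis, 65 mm above the bench; the axis runs along the stand's y.
- flag_dropper (a joint): Flag angle, rad. 0: paddle level, pointing to the stand's -x (robot side), orange face with white bar up; 1.57: upright; 3.14: level, pointing to +x, green face with white disc up; stops at both ends. The pivot is slightly stiff (0.035 N m): the flag stays wherever it is left and takes 1 to 3 N to move. It starts with the green face up (2.94 to 3.14 rad); leave alone.
- flag_dropper_edge (a point): Middle of that flag's free edge, 72 mm from the pivot axis. The paddle is 60 mm wide and 5 mm thick. Across the pivot from it a black thumb tail sticks out 44 mm, 26 mm wide, 5 mm thick, bent 25 degrees towards the orange side: with the flag at 0 it points to the stand's +x and 25 degrees up. Pressing it down raises the paddle.
- dropper: Brown dropper bottle with black rubber top, 33 mm across, 102 mm tall, origin at the centre of its underside; stands loose on its flag stand, on the 8 mm base plate. Leave it standing where it is.
- masking_tape: Roll of masking tape, 96 mm across, 25 mm high, lying loose on the bench beyond the stands; origin at the centre of its underside. A bystander.

How it is judged:
By the outcome, as a careful person would: the job done as asked, in the order asked, and still so for the second after the job is handed in, with the robot touching nothing.
It also fails if it takes over 38 s, if anything falls off the work surface, if the arm or the gripper's body presses on something with over 40 N, if the wrist force passes 120 N, or if a joint passes its speed limit or range.

### The arm

A 6-joint arm with a two-finger parallel gripper is mounted at the origin on a cart in front of the work surface, level with it; the furniture and walls round the work are solid. World frame = base frame: x ahead of the robot, y to its left, z up, the work surface at z = 0. Lengths are in m, angles in degrees, forces in N, time in s.
With the tool pointing down it reaches from about 0.3 to 0.75 m from the base axis. Payload 8.5 kg.
Tool frame: the origin (TCP) lies midway between the tips of the shut fingers; the grasp point (between the pads) lies 19 mm behind it; z points along the fingers, y is the line along which they close (so a half turn about z gives the same grasp; the last joint's range is limited). The gripper opens to 85 mm and grips with 20 to 120 N. Pads are 22 mm wide; open, the fingers measure 114 mm over their backs; the gripper's body (76 mm by 85 mm) begins 54 mm behind the grasp point. The pads swing forward as they close: fully open they stand 13 mm farther back than shut.
Start: joints at [57.68, 21.807, 74.336, -0, 83.858, -12.336], TCP at [0.188, 0.517, 0.231] pointing down, gripper open.
Joint ranges: [-178.18, 178.18], [-50.72, 133.34], [12.68, 142.11], [-81.47, 261.47], [9.98, 163.14], [-165.26, 165.26]. Speed limits (degrees/s): [136.94, 136.94, 180, 180, 180, 180].

### API

Orientations are given as a 3x3 rotation matrix whose columns are the frame's x, y, z axes.
In Python, from rig import monitor, optics, close_job, models gives the robot as it stands.
- The arm moves only by the tool step_arm, never from a script. Its arguments are lists of equal length, an entry for each row: "fingers": the closure, from -1 (fully open) to 1 (shut); "travel": the shift along the tool's x, y, z scaled (see below), a list of three; "twist": the turn about the tool's z scaled (see below). In form: {"fingers": [fingers, ...], "travel": [[tx, ty, tz], ...], "twist": [twist, ...]}. A call has 1 to 10 rows; each row shifts and turns the commanded pose from where the row before left it, along the tool's axes as they then stand; what a row does not reach is not made up. The controller multiplies each number of a shift by 100 mm and each number of a turn by pi rad. A row lasts 1/8 s, in which the tool goes at most 62.5 mm and 10.7 degrees, less where a joint would pass 70% of its speed; a pose out of reach is approached as far as the arm can. A call with a number of a shift or a turn outside -1 to 1 is refused whole. A call with a gripper value outside its range is refused whole. The fingers move at their own pace and stop on an object; "force" is the grip in N (left out, the last holds). Time passes only in rows, so rows that do not move let the fingers close. It gives the time, the measured TCP pose, the force, the opening and the grip force at its end, in the units of the state.
- monitor.observe(): the state, without advancing time (a new reading comes with each control period).
- optics.get_image(name): name is "scene" or "top" or "wrist"; returns (picture, depth): 420x560x3 uint8, blue, green, red; 420x560 float32, m along the optical axis (not along the pixel's ray), 0 where there is no reading.
- optics.get_calibration(name): a dict with "vertical_fov" (degrees; the focal length in pixels is half the picture's height over the tangent of half this angle, whatever the lens; pixels are square), "cx", "cy" (the principal point, pixels), "world_from_camera" (4x4, takes a point from camera to world coordinates). Camera axes: x right, y up, looking along -z (the intrinsics and any distortion apply to the point x, -y, -z); pixel columns grow to the right and rows downward; lengths in m; the calibration is good to about 2 mm. A picture is of the moment at which its call begins: read the wrist's pose just before it. get_calibration takes no time and is no camera call; for the wrist camera it gives the pose at the moment of the call.
- close_job(): hands the job in; it is judged then, once.
Trained networks look in the newest picture that a camera, given by its name, has taken for a name from the list of things; names that differ only in an ending like _2 or _b are one class to them, and where a whole thing is asked for, a point or a joint stands for the part that bears it (a point fixed in the world has none). Each returns a list of dicts, best first, with "confidence" (0 to 1); they miss things now and then, are a little off and sometimes report something else, mostly with a low value. They report only what shows in the picture. A call takes as long as a camera call.
- models.trace(camera, query): "mask" (420x560 bool, what is visible of it) and "point" ([column, row] in pixels, amid what is visible of it).
- models.landmark_of(camera, query): "point" ([column, row] in pixels: a listed point, or the origin of a listed thing).
The state is a dict: "time_s": time; "q": joint angles; "qvel": joint speeds; "joint_efforts": joint torques, N m; "position": TCP position; "tool_rot": TCP orientation; "ft_force": force on the tool from outside, world axes, zero at the start; "wrist_torque": the same for the moment, N m; "grip_width": finger opening in m; "gripper_force": force on a finger pad.
Only numpy, scipy, OpenCV 4.12 (cv2) and the standard library are available. Lean on these libraries where they do the work, as an engineer would, in place of code of your own. Each camera call takes 0.05 s, during which the arm holds its last target. There are 200 camera calls.

## Working session

There is one attempt and no reset: what is moved stays moved. The work goes in short steps, Python scripts to look and compute and a tool call to move; the robot and the scene stay as the last step left them, time stands still between calls to the robot, and variables do not carry over. Pictures are saved under pics/ and viewed, at most 10 in all, crops included, and the job is handed in when it is done.

Besides the shell and the picture viewer there is one more tool, called after "Emit:" in YAML: its name, and indented under it one key for each argument. step_arm: Moves the arm, as the interface text tells. Its arguments: {"type":"object","properties":{"fingers":{"type":"array","items":{"type":"number"}},"travel":{"type":"array","items":{"type":"array","items":{"type":"number"}}},"twist":{"type":"array","items":{"type":"number"}},"force":{"type":"number"}},"required":["fingers","travel","twist"]}

```bash
mkdir -p pics; cat > h.py <<'E'
import numpy as np, cv2
from rig import monitor, optics, close_job, models
def grab(n):
    im,d=optics.get_image(n); return im,d,optics.get_calibration(n)
def w(c,d,u,v,z=None):
    f=210/np.tan(np.radians(c["vertical_fov"])/2); T=np.array(c["world_from_camera"])
    r=np.array([(u-c["cx"])/f,-(v-c["cy"])/f,-1.])
    if z is None: return T[:3,:3]@(r*d[int(v),int(u)])+T[:3,3]
    r=T[:3,:3]@r; return T[:3,3]+r*(z-T[2,3])/r[2]
E
python3 - <<'E'
from h import *
np.set_printoptions(precision=4,suppress=True)
s=monitor.observe(); print(s["time_s"],s["position"],s["tool_rot"],s["ft_force"])
for n in ("top","scene"):
    im,d,c=grab(n); cv2.imwrite(f"pics/{n}0.png",im)
    print(n,{k:v for k,v in c.items() if k!="world_from_camera"},np.array(c["world_from_camera"])[:3,3])
    for q in ("stand_pot_pivot","flag_pot_edge","sample_pot","stand_pot"):
        for r in models.landmark_of(n,q)[:2]:
            u,v=r["point"]; print(q,np.round([u,v,r["confidence"]],2), w(c,d,u,v), w(c,d,u,v,.065))
E
```

```text
0.0 [0.1878 0.5166 0.2307] [[-0.9398  0.3418 -0.0008]
 [ 0.3418  0.9398 -0.0012]
 [ 0.0003 -0.0014 -1.    ]] [-0.1746  0.4455  0.3635]
top {'vertical_fov': 42.38144731094861, 'cx': 278.5989659565687, 'cy': 201.72426883851946} [ 0.4262 -0.0007  1.3835]
stand_pot_pivot [220.3  204.4    0.83] [0.5734 0.1626 0.0699] [0.5739 0.1632 0.065 ]
flag_pot_edge [220.8  233.4    0.96] [0.5026 0.1616 0.0677] [0.5028 0.1619 0.065 ]
sample_pot [222.4  252.     0.72] [0.4576 0.1582 0.0634] [0.4575 0.158  0.065 ]
sample_pot [300.   190.5    0.32] [ 0.6132 -0.0342  0.0088] [ 0.6055 -0.0329  0.065 ]
stand_pot [226.   209.7    0.86] [0.5602 0.1486 0.07  ] [0.5607 0.1492 0.065 ]
scene {'vertical_fov': 44.2950410560974, 'cx': 287.74680504664116, 'cy': 209.37574551248923} [ 0.0745 -0.8424  0.8763]
stand_pot_pivot [260.9  171.5    0.83] [0.5716 0.1521 0.071 ] [0.5754 0.1596 0.065 ]
flag_pot_edge [236.9  179.6    0.74] [0.5042 0.1603 0.0663] [0.5049 0.1619 0.065 ]
sample_pot [222.9  201.9    0.92] [0.4523 0.1463 0.0234] [0.4338 0.098  0.065 ]
stand_pot [261.1  193.1    0.95] [0.5502 0.1164 0.031 ] [0.5311 0.0779 0.065 ]
```

View pics/top0.png

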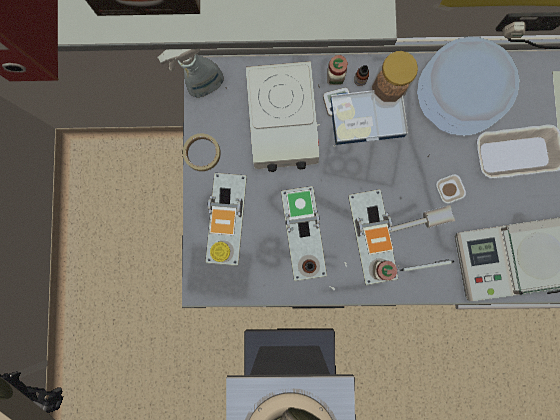

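View pics/scene0.png

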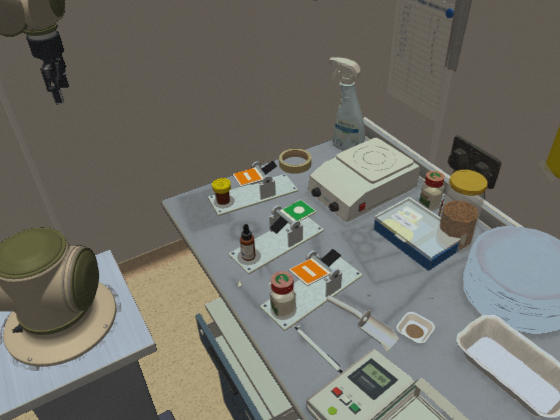

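The top view shows the pot stand with the yellow cap at (222,252), the orange paddle at (222,221) and the tail at (225,194). The spoon near (430,218) is by another stand. In the scene view the orange flag at (248,176) is nearly level.

```bash
python3 - <<'E'
from h import *
np.set_printoptions(precision=4,suppress=True)
im,d,c=grab("top")
P=np.array([[w(c,d,u,v) for u in range(190,265)] for v in range(165,275)])
z=P[...,2]; B=im[165:275,190:265].astype(int)
m=(z>.0045)&(z<.013)
m=cv2.morphologyEx(m.astype(np.uint8),cv2.MORPH_OPEN,np.ones((3,3)))
n,l,st,_=cv2.connectedComponentsWithStats(m); 
print(st)
big=np.isin(l,[i for i in range(1,n) if st[i,4]>40])
q=P[big][:,:2]; r=cv2.minAreaRect((q*1000).astype(np.float32)); print(r, cv2.boxPoints(r))
hi=z>.05
hsv=cv2.cvtColor(im[165:275,190:265],cv2.COLOR_BGR2HSV)
o=hi&(hsv[...,0]<18)&(hsv[...,1]>150); print("orange",P[o].mean(0),P[o].min(0),P[o].max(0))
A=np.c_[P[o][:,:2],np.ones(o.sum())]; print("slope",np.linalg.lstsq(A,P[o][:,2],rcond=None)[0])
k=hi&(hsv[...,2]<60); print("black",P[k].mean(0),P[k].min(0),P[k].max(0),k.sum())
for r in models.trace("top","stand_pot")[:1]:
    a=cv2.minAreaRect(np.argwhere(r["mask"])[:,::-1].astype(np.float32)); print(r["confidence"],a,[w(c,d,*p,z=.008) for p in cv2.boxPoints(a)])
E
```

```text
[[   0    0   75  110 7353]
 [  24    8   11    7   51]
 [  36    9   20   24  244]
 [  29   15    9    8   49]
 [  25   16    3    4   12]
 [  22   21    8   16   83]
 [  40   33    4    6   21]
 [  45   56    3    4   12]
 [  25   61   27   29  291]
 [  18   68    5    4   18]
 [  18   76    4    3   12]
 [  18   80    3    4   12]
 [  16   85    3    4   12]
 [  16   91    5    5   21]
 [  32   93   13    6   50]
 [  46   93    3    3    9]]
((545.7815551757812, 156.34422302246094), (82.80343627929688, 229.9562530517578), 84.98824310302734) [[427.6262 125.1453]
 [656.7032 105.0563]
 [663.937  187.5432]
 [434.8599 207.6322]]
orange [0.5325 0.1577 0.0724] [ 0.4262 -0.0007  0.0616] [0.5766 0.1857 1.3835]
slope [-0.9837 -1.6631  0.8585]
black [0.5924 0.151  0.0769] [0.5665 0.112  0.0509] [0.6119 0.1875 0.09  ] 159
0.82 ((224.08377075195312, 218.2936553955078), (37.246177673339844, 92.61831665039062), 6.1466264724731445) [array([0.4335, 0.2201, 0.008 ]), array([0.6693, 0.1955, 0.008 ]), array([0.6575, 0.1   , 0.008 ]), array([0.4224, 0.1263, 0.008 ])]
```

Emit:
step_arm:
  fingers: [1,1,1,1,1,1,1,1,1,1]
  travel:
    - [0,0,0]
    - [0,0,0]
    - [-0.38,-0.27,0]
    - [-0.38,-0.27,0]
    - [-0.38,-0.27,0]
    - [-0.38,-0.27,0]
    - [-0.38,-0.27,0]
    - [-0.38,-0.27,0]
    - [-0.38,-0.27,0]
    - [-0.38,-0.27,0]
  twist: [-0.042,-0.042,0,0,0,0,0,0,0,0]

```text
time_s: 1.85
position: [0.4736, 0.2748, 0.2314]
tool_rot: [[-0.996, 0.085, 0.0], [0.085, 0.996, 0.0], [-0.0, 0.0, -1.0]]
ft_force: [0.4, 0.6, -0.5]
grip_width: 0.0002
gripper_force: 0.0
```

Emit:
step_arm:
  fingers: [1,1,1,1,1,1,1]
  travel:
    - [-0.38,-0.28,0]
    - [-0.38,-0.28,0]
    - [-0.38,-0.28,0]
    - [-0.38,-0.28,0]
    - [0,0,0.5]
    - [0,0,0.5]
    - [0,0,0]
  twist: [0,0,0,0,0,0,0]

```text
time_s: 2.72
position: [0.6128, 0.1512, 0.1282]
tool_rot: [[-0.996, 0.085, -0.008], [0.085, 0.996, -0.0], [0.008, -0.001, -1.0]]
ft_force: [0.1, -0.4, 0.2]
grip_width: 0.0001
gripper_force: 0.0
```

```bash
python3 - <<'E'
from h import *
np.set_printoptions(precision=4,suppress=True)
s=monitor.observe(); print(s["position"],s["ft_force"])
im,d,c=grab("wrist"); cv2.imwrite("pics/w1.png",im); a,_,_=grab("scene"); cv2.imwrite("pics/s1.png",cv2.resize(a[100:260,160:370],None,fx=3,fy=3))
for q in ("stand_pot_pivot","flag_pot_edge"):
    for r in models.landmark_of("wrist",q)[:1]:
        u,v=r["point"]; print(q,u,v,r["confidence"],w(c,d,u,v,.067))
E
```

```text
[0.6128 0.1512 0.1282] [ 0.1368 -0.3852  0.1884]
stand_pot_pivot 280.9 160.0 0.93 [0.5731 0.157  0.067 ]
flag_pot_edge 284.9 21.7 0.6 [0.5036 0.1649 0.067 ]
```

View pics/w1.png

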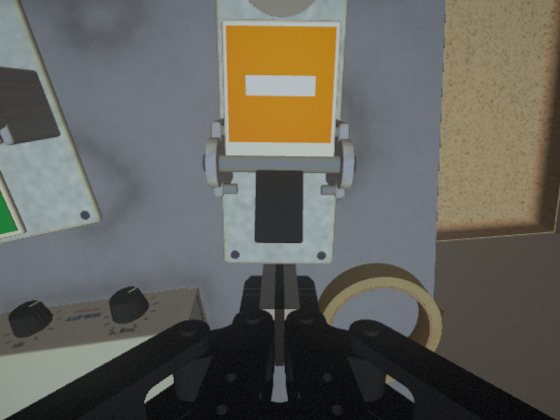

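View pics/s1.png

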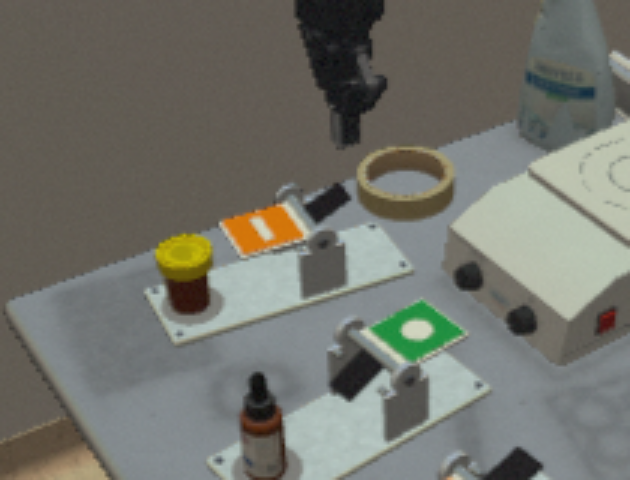

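Emit:
step_arm:
  fingers: [1,1,1,1,1,1,1,1]
  travel:
    - [0,0,0.2]
    - [0,0,0.15]
    - [0,0,0.1]
    - [0,0,0.1]
    - [0,0,0.1]
    - [0,0,0.1]
    - [0,0,0.1]
    - [0,0,0]
  twist: [0,0,0,0,0,0,0,0]

```text
time_s: 3.92
position: [0.614, 0.1514, 0.0453]
tool_rot: [[-0.996, 0.085, -0.002], [0.085, 0.996, -0.0], [0.002, -0.0, -1.0]]
ft_force: [-0.1, 0.1, 0.5]
grip_width: -0.0
gripper_force: 0.0
```

```bash
python3 - <<'E'
from h import *
print(monitor.observe()["ft_force"])
a,_,_=grab("scene"); cv2.imwrite("pics/s2.png",cv2.resize(a[100:260,160:370],None,fx=3,fy=3))
E
```

```text
[-0.13669034  0.09876667  0.47807081]
```

View pics/s2.png

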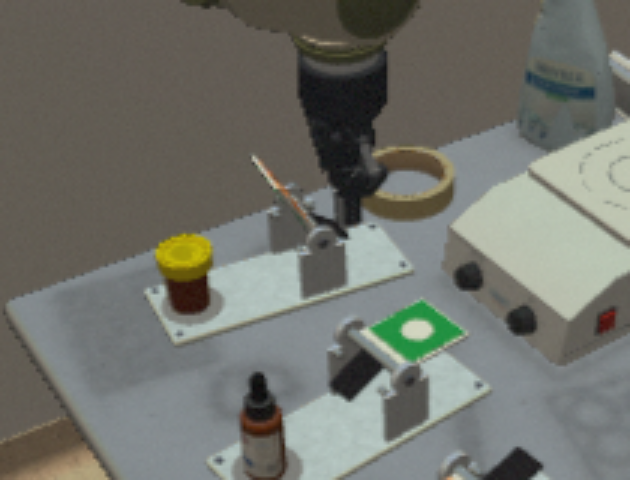

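The flag stands at about 50° with the tip on the tail. I'll press a bit more, then lift, cross over and descend on the robot side.

Emit:
step_arm:
  fingers: [1,1,1,1,1,1,1,1,1]
  travel:
    - [0,0,0.1]
    - [0,0,0]
    - [0,0,-0.45]
    - [0,0,-0.5]
    - [0,0,-0.5]
    - [0.4,0,0]
    - [0.4,0,0]
    - [0.33,0,0]
    - [0,0,0]
  twist: [0,0,0,0,0,0,0,0,0]

```text
time_s: 5.1
position: [0.5003, 0.1613, 0.1819]
tool_rot: [[-0.996, 0.084, -0.0], [0.084, 0.996, 0.0], [0.0, 0.0, -1.0]]
ft_force: [0.5, 0.3, -0.3]
grip_width: 0.0
gripper_force: 0.0
```

```bash
python3 - <<'E'
from h import *
print(monitor.observe()["ft_force"])
a,_,_=grab("scene"); cv2.imwrite("pics/s3.png",cv2.resize(a[100:260,160:370],None,fx=3,fy=3))
E
```

```text
[ 0.50686461  0.26766934 -0.32720141]
```

View pics/s3.png

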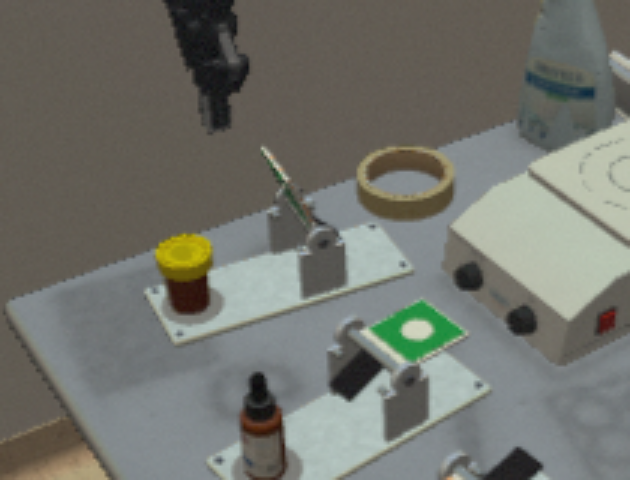

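Emit:
step_arm:
  fingers: [1,1,1,1,1,1,1,1,1,1]
  travel:
    - [0,0,0.4]
    - [0,0,0.37]
    - [0,0,0]
    - [-0.25,0,0]
    - [-0.15,0,0]
    - [-0.15,0,0]
    - [-0.15,0,0]
    - [-0.15,0,0]
    - [-0.15,0,0]
    - [-0.08,0,0]
  twist: [0,0,0,0,0,0,0,0,0,0]

```text
time_s: 6.4
position: [0.611, 0.1516, 0.1058]
tool_rot: [[-0.996, 0.085, 0.002], [0.085, 0.996, 0.0], [-0.002, 0.0, -1.0]]
ft_force: [-0.2, -0.1, -0.8]
grip_width: -0.0001
gripper_force: 0.3
```

Emit:
step_arm:
  fingers: [1,1,1,1,1,1,1]
  travel:
    - [-0.04,0,0.08]
    - [-0.04,0,0.08]
    - [-0.04,0,0.08]
    - [-0.02,0,0.08]
    - [0,0,0.05]
    - [0,0,0.03]
    - [0,0,0]
  twist: [0,0,0,0,0,0,0]

```text
time_s: 7.28
position: [0.6236, 0.1506, 0.0664]
tool_rot: [[-0.996, 0.085, 0.002], [0.085, 0.996, -0.0], [-0.002, -0.0, -1.0]]
ft_force: [-6.2, -1.6, 15.4]
grip_width: -0.0005
gripper_force: 7.4
```

```bash
python3 - <<'E'
from h import *
print(monitor.observe()["ft_force"])
a,_,_=grab("scene"); cv2.imwrite("pics/s4.png",cv2.resize(a[100:260,160:370],None,fx=3,fy=3))
E
```

```text
[-6.19378187 -1.60561633 15.3737695 ]
```

View pics/s4.png

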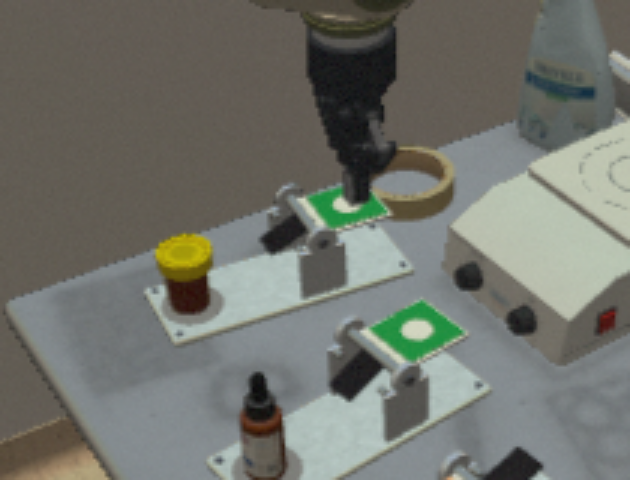

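The flag lies green up against its stop (15 N). I'll lift straight off and check.

Emit:
step_arm:
  fingers: [1,1,1,1,1,1,1]
  travel:
    - [0,0,-0.1]
    - [0,0,-0.4]
    - [0,0,-0.5]
    - [0,0,-0.5]
    - [0.4,0,0]
    - [0.4,0,0]
    - [0,0,0]
  twist: [0,0,0,0,0,0,0]

```text
time_s: 8.2
position: [0.5417, 0.1579, 0.215]
tool_rot: [[-0.996, 0.084, -0.0], [0.084, 0.996, 0.0], [0.0, 0.0, -1.0]]
ft_force: [-0.4, -0.0, 0.3]
grip_width: -0.0002
gripper_force: 0.0
```

```bash
python3 - <<'E'
from h import *
np.set_printoptions(precision=4,suppress=True)
a,d,c=grab("wrist"); cv2.imwrite("pics/w5.png",a); a,_,_=grab("scene"); cv2.imwrite("pics/s5.png",cv2.resize(a[100:320,160:400],None,fx=2.5,fy=2.5))
a,_,_=grab("wrist")
hsv=cv2.cvtColor(a,cv2.COLOR_BGR2HSV); g=cv2.inRange(hsv,(45,120,60),(80,255,255))
n,l,st,ce=cv2.connectedComponentsWithStats(g)
for i in range(1,n):
    if st[i,4]<500: continue
    vs,us=np.where(l==i); P=np.array([w(c,d,u,v) for u,v in zip(us[::7],vs[::7]) if d[v,u]>0])
    sol=np.linalg.lstsq(np.c_[P[:,:2]-P[:,:2].mean(0),np.ones(len(P))],P[:,2],rcond=None)[0]; print(P.mean(0),sol)
E
```

```text
[ 0.5716 -0.0293  0.0685] [0.0114 0.0074 0.0685]
[0.5964 0.1531 0.0697] [-0.7806  0.0408  0.0697]
```

View pics/s5.png

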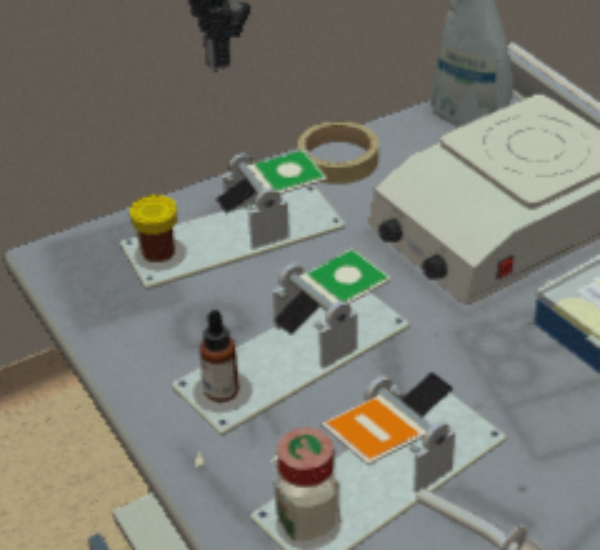

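The picture shows the pot flag green up and level at (290,170); the other things are unchanged. The fingers spoiled the slope fit, so I'll check once from the top and hand in if it is level.

```bash
python3 - <<'E'
from h import *
a,d,c=grab("wrist")
hsv=cv2.cvtColor(a,cv2.COLOR_BGR2HSV); g=cv2.erode(cv2.inRange(hsv,(45,120,60),(80,255,255)),np.ones((5,5)))
vs,us=np.where(g>0); P=np.array([w(c,d,u,v) for u,v in zip(us[::5],vs[::5])]); P=P[(P[:,1]>.1)&(P[:,2]>.03)&(P[:,2]<.11)]
sol=np.linalg.lstsq(np.c_[P[:,:2]-P[:,:2].mean(0),np.ones(len(P))],P[:,2],rcond=None)[0]; print(len(P),P.min(0),P.max(0),sol)
if abs(sol[0])<.06: print(close_job())
E
```

```text
248 [0.58477346 0.12714304 0.06611471] [0.61616307 0.17864633 0.07008378] [-1.18571943e-02 -9.69409579e-05  6.82745836e-02]
the job is handed in; nothing more can be done
None
```

The sample pot's flag is flipped fully over, green face up and level within about 1° of its stop. The other two flags, the pot, jar, dropper bottle and tape looked undisturbed in the last picture, and the job was handed in at about 8.5 s.

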